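Pop the deep socket out of its ejector rack and trap it

TASK

Two socket ejector racks stand on the balcony bench; work the one that holds the longer (deep) socket. Press its black key fully down with one fingertip, so that the socket pops out past the gate, and trap the socket in the chute against the other finger before it rolls off the open end; finish while holding it like that, key still fully down and socket at rest against the finger. Do not pick the socket up, and leave the other rack and everything else on the bench alone.

Things in the scene. Friction and masses are not known exactly. Their poses are not given: they have to be found in the camera images.
- deep_rack: Ejector rack with the wide chute, fixed: grey base, grey metal chute, black key at its high end; 153 x 62 mm (feet 92 mm wide). Origin on the bench under its middle; x points down the chute, y across, z up. In its frame, mm: key x -46, spring pusher -31, nest -14, gate +1, open end +75. Chute floor 36 high at x -15, falling 8 degrees towards +x; inner width 50; side walls 10 above the floor.
- deep_gate (a point): Chute floor at the gate, a steel blade 26 mm wide standing 15 mm above the floor; it sinks with the key. The socket is let go at 9 to 14 mm of key travel; a light spring kicks it and it rolls down and off the open end in well under a second, so a finger must already stand in the chute beyond the gate.
- deep_chute (a point): Point on the chute floor, mid-width, 78 mm down the chute from the key's centre and 29.4 mm above the bench: about where the second finger stands. The key's top fully down is 5 mm higher than this point, so two level fingertips, one on the key and one here (60 to 85 mm of gap between them), can do it in one stroke straight down without the second touching the floor.
- deep_end (a point): Chute floor at its open lower end, 23 mm above the bench; a socket that passes here is lost.
- deep_key_top (a point): Centre of the top face of that rack's key: a flat black pad 26 mm along the chute by 34 mm across, its top 50.5 mm above the bench at rest. It moves with the key.
- deep_key (a joint): Travel of that key straight down: 0 at rest, 0.016 m fully down. The spring needs 1.2 N to start and 4 N fully down; it springs back when released, raising the gate.
- deep_socket: The deep socket, loose: a plain steel cylinder 26 mm in diameter, 46 mm long, 80 to 150 g, with a dark hole in each end, lying across the chute. Origin at its centre; y is its long axis (across the chute); x and z turn as it rolls. At the start its centre is at x -14, z 49 mm in the rack's frame; on the chute its centre is 13 mm above the floor.
- short_rack: The other socket ejector rack, same form and length but narrower, holding the short socket. 153 x 44 mm (feet 74 mm wide). Origin and axes as on the first rack, its key at x -46 mm. Leave it alone.
- short_key (a joint): Travel of the other rack's key, 0 at rest, 0.016 m fully down. Not to be pressed.
- short_socket: The short socket, 26 mm in diameter, 28 mm long, lying in the nest of the other rack; origin at its centre. Leave it there.
- spanner: Chrome spanner 180 mm long lying flat on the bench just behind the racks; origin under its middle.
- stud_finder: Yellow plastic stud finder 150 x 66 mm, 34 mm high with its round button, lying on the left; origin under its middle.
- cup: Beige ceramic cup 74 mm across, 78 mm high, standing at the back, left of the spanner; origin under its middle.
- screw_jar: Small glass jar with a steel lid, 44 mm across, 50 mm high, standing between the two racks; origin under its middle.
- tape_measure: Grey tape measure 66 x 34 mm, 60 mm high, standing on the right; origin under its middle.
Mind the look-alikes: they are no part of the job. What is shaped like the deep_socket but brown, green or orange is not meant.

How it is judged:
By the outcome, as a careful person would: the job done as asked, in the order asked, and still so for the second after the job is handed in, while the arm keeps its last pose, push and grip.
It also fails if it takes over 32 s, if anything falls off the work surface, if the arm or the gripper's body presses on something with over 40 N, if the wrist force passes 120 N, or if a joint passes its speed limit or range.

ROBOT

A 7-joint arm with a two-finger parallel gripper is mounted at the origin on the work surface. World frame = base frame: x ahead of the robot, y to its left, z up, the work surface at z = 0. Lengths are in m, angles in rad, forces in N, time in s.
With the tool pointing down it reaches from about 0.425 to 0.95 m from the base axis. Payload 4.7 kg.
Tool frame: the origin (TCP) lies midway between the tips of the shut fingers; the grasp point (between the pads) lies 19 mm behind it; x points along the fingers, y is the direction in which the jaws open and shut, and the axes are right-handed (so a half turn about x gives the same grasp; the last joint's range is limited). The gripper opens to 85 mm and grips with 20 to 120 N. Pads are 22 mm wide; open, the fingers measure 114 mm over their backs; the gripper's body (76 mm by 85 mm) begins 54 mm behind the grasp point. The pads swing forward as they close: fully open they stand 13 mm farther back than shut.
Start: joints at [-0.029, 0.469, -0.049, 1.532, 0.024, 1.141, -0.082], TCP at [0.675, 0, 0.231] pointing down, gripper open.
Joint ranges: [-2.59, 2.59], [-0.33, 1.99], [-1.39, 1.29], [0.1, 2.45], [-1.04, 4.18], [0.21, 1.99], [-2.66, 2.66]. Speed limits (rad/s): [2.57, 2.57, 3.14, 3.14, 3.14, 3.14, 3.14].

INTERFACE

Orientations are given as a unit quaternion [w, x, y, z].
In Python, from plant import manip gives the robot as it stands.
- The arm moves only by the shell command python3 -m inch 'ROWS' [OPENING]. ROWS is JSON, a list of rows, each a list of 4 numbers: the shift along the tool's x, y, z in cm, then the turn about the tool's x in rad. A call has 1 to 5 rows; each row shifts and turns the commanded pose from where the row before left it, along the tool's axes as they then stand; what a row does not reach is not made up. A row lasts 1/10 s, in which the tool goes at most 50 mm and 8.59 degrees, less where a joint would pass 70% of its speed; a pose out of reach is approached as far as the arm can. A call is refused whole if a number of a shift passes 5 or a number of a turn 0.15, either way. A call with a gripper value outside its range is refused whole. OPENING is the finger opening in cm, from 0 to 8.54, set as the call begins (- or left out, the last holds). The fingers move at their own pace and stop on an object; the grip force is fixed at half the most. Time passes only in rows, so rows that do not move let the fingers close. It gives the time, the measured TCP pose, the force and the opening at its end, in the units of the state.
- manip.get_obs(): the state, without advancing time (a new reading comes with each control period).
- manip.read_camera(name): name is "scene" or "side" or "wrist"; returns the picture (400x640x3 uint8, blue, green, red); there is no depth.
- manip.calibration(name): a dict with "fx", "fy", "cx", "cy" (pixels), "R" (3x3) and "t" (3): a world point X has camera coordinates R X + t. Camera axes: x right, y down, z forward; pixel columns grow to the right and rows downward; lengths in m; the calibration is good to about 2 mm. A picture is of the moment at which its call begins: read the wrist's pose just before it. calibration takes no time and is no camera call; for the wrist camera it gives the pose at the moment of the call.
- manip.job_done(): hands the job in, once; it reports no verdict.
The state is a dict: "time_s": time; "qpos": joint angles; "qvel": joint speeds; "tau": joint torques, N m; "tool_pos": TCP position; "eef_rot": TCP orientation; "contact_force": force on the tool from outside, world axes, zero at the start; "ft_torque": the same for the moment, N m; "grip_width": finger opening in m.
Only numpy, scipy, OpenCV 4.12 (cv2) and the standard library are available. Lean on these libraries where they do the work, as an engineer would, in place of code of your own. Each camera call takes 0.05 s, during which the arm holds its last target.

## Working session

There is one attempt and no reset: what is moved stays moved. The work goes in short steps, Python scripts to look and compute and a shell command to move; the robot and the scene stay as the last step left them, time stands still between calls to the robot, and variables do not carry over. Pictures are saved under pics/ and viewed, and the job is handed in when it is done.

```bash
mkdir -p pics; python3 - <<'E'
from plant import manip
import cv2
for n in ("scene","side","wrist"):
    c=manip.calibration(n); print(n,{k:(v if not hasattr(v,'tolist') else v.tolist()) for k,v in c.items()})
    cv2.imwrite(f"pics/a_{n}.png",manip.read_camera(n))
o=manip.get_obs();print(o)
E
```

```text
scene {'fx': 464.7094508894086, 'fy': 464.7094508894086, 'cx': 321.9845384185555, 'cy': 204.4392121220821, 'R': [[0.7584951007381174, 0.6516722389547788, 0.002911207986236319], [0.5243698882877714, -0.607660567471656, -0.5964770364373595], [-0.3869384995233007, 0.4539514596470539, -0.8026248624799545]], 't': [-0.43187371006078606, -0.2804674276367166, 1.732342916540496]}
side {'fx': 467.48311539705395, 'fy': 467.48311539705395, 'cx': 325.7725675387182, 'cy': 202.7447009155084, 'R': [[0.6835871255324578, -0.7298595519765607, -0.0036981339679978634], [-0.4337088866716796, -0.40212646615267206, -0.8063441615349959], [0.5870308709329379, 0.552810401139611, -0.5914350488122755]], 't': [-0.40926774583787595, 0.3060359526210817, 0.9110587094787308]}
wrist {'fx': 326.7153726793977, 'fy': 326.7153726793977, 'cx': 319.4539058169519, 'cy': 194.83622231226065, 'R': [[0.9999992707406735, 5.312387115362659e-05, -0.0012065222658138625], [0.00039934970251326036, -0.9573778243479385, 0.2888382626429982], [-0.0011397534552233363, -0.28883853382930896, -0.9573771473862319]], 't': [-0.6738337143753773, -0.03708275560344676, 0.37842958989365916]}
{'time_s': 0.15, 'qpos': array([-0.02895565,  0.4693113 , -0.04859071,  1.53341799,  0.02410688,
        1.14102097, -0.08229638]), 'qvel': array([ 0.00161099, -0.00204042, -0.0009589 , -0.00460936, -0.0001219 ,
       -0.00094181,  0.00152893]), 'tau': array([ 3.33697863e-04, -5.10767841e+01, -4.67274967e-02, -2.37979531e+01,
        1.07760131e-02,  5.44104041e-03, -2.80327527e-05]), 'tool_pos': array([6.74547348e-01, 5.05522614e-05, 2.30465977e-01]), 'eef_rot': array([ 0.49964274,  0.49957155,  0.50039892, -0.50038618]), 'contact_force': array([ 0.69009727, -0.37054715,  0.176057  ]), 'ft_torque': array([-0.00504435,  0.03648543,  0.01257335]), 'grip_width': 0.08511255725765152}
```

View pics/a_scene.png

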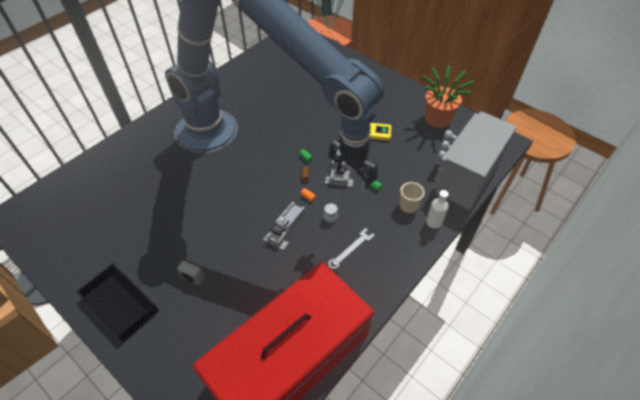

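View pics/a_side.png

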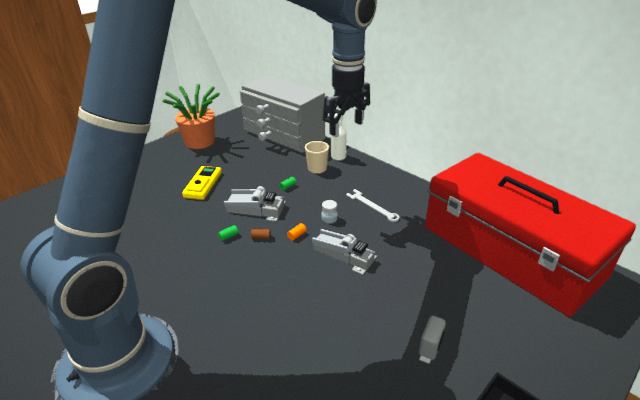

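View pics/a_wrist.png

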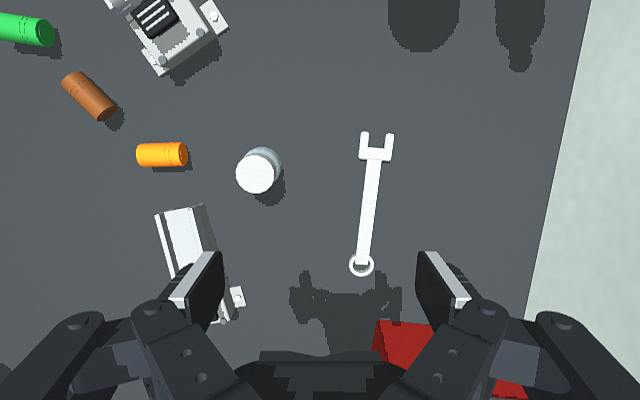

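```bash
python3 - <<'E'
import cv2
a=cv2.imread("pics/a_side.png")[165:285,210:390]
cv2.imwrite("pics/b1.png",cv2.resize(a,None,fx=4.4,fy=4.4,interpolation=cv2.INTER_CUBIC))
a=cv2.imread("pics/a_scene.png")[130:260,250:400]
cv2.imwrite("pics/b2.png",cv2.resize(a,None,fx=4.5,fy=4.5,interpolation=cv2.INTER_CUBIC))
E
```

```text
(no output)
```

View pics/b1.png

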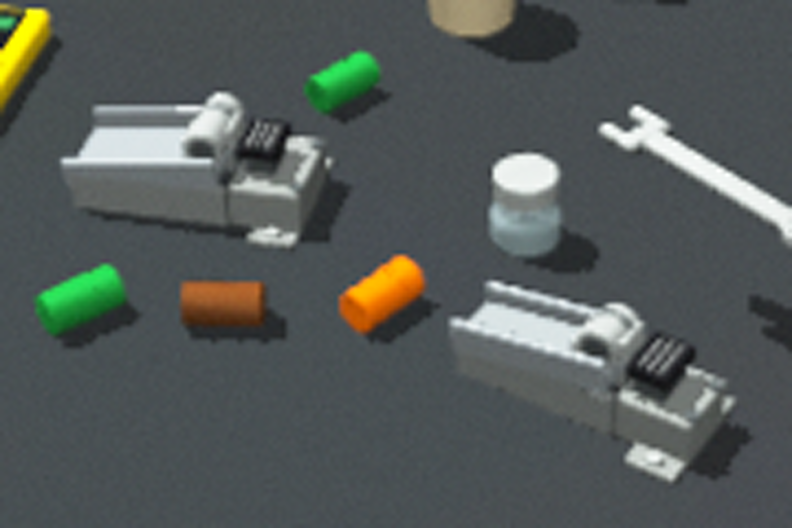

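View pics/b2.png

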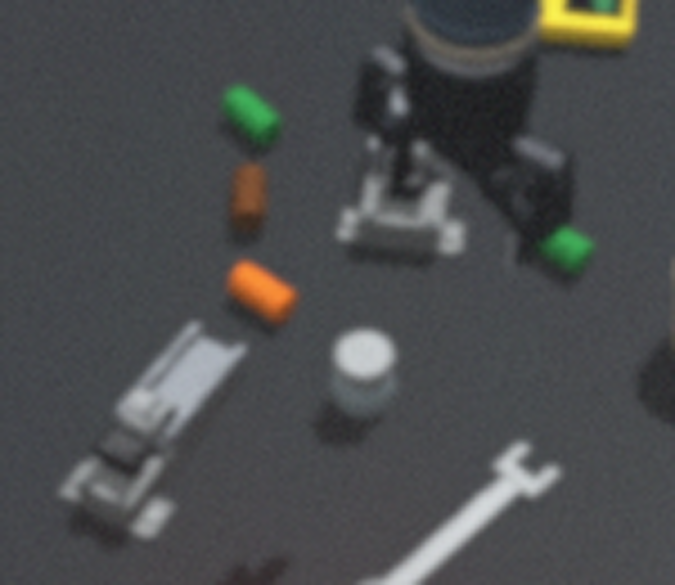

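```bash
cat > h.py <<'E'
from plant import manip
import numpy as np
def ray(c,uv,z):
    R=np.array(c["R"]);t=np.array(c["t"]);C=-R.T@t
    d=R.T@np.array([(uv[0]-c["cx"])/c["fx"],(uv[1]-c["cy"])/c["fy"],1])
    return C+d*(z-C[2])/d[2]
def proj(c,X):
    p=np.array(c["R"])@np.array(X)+np.array(c["t"]);return np.array([c["fx"]*p[0]/p[2]+c["cx"],c["fy"]*p[1]/p[2]+c["cy"]])
E
python3 - <<'E'
from h import *
c=manip.calibration("side")
f=lambda u,v:(210+u/4.4,165+v/4.4)
for n,u,v,z in (("key",265,138,.0505),("nearend",65,162,.033),("farend",95,108,.033),("foot",272,236,.004),("key2",662,360,.0505),("n2",452,322,.033),("f2",490,286,.033)):
    print(n,ray(c,f(u,v),z).round(4))
c=manip.calibration("wrist")
print(ray(c,(157,18),.0505).round(4))
print(manip.get_obs()["eef_rot"])
E
```

```text
key [0.5249 0.1366 0.0505]
nearend [0.439  0.2277 0.033 ]
farend [0.4881 0.2613 0.033 ]
foot [0.5001 0.1071 0.004 ]
key2 [ 0.5334 -0.1731  0.0505]
n2 [ 0.4936 -0.0546  0.033 ]
f2 [ 0.531  -0.0484  0.033 ]
[0.5303 0.1401 0.0505]
[ 0.49964274  0.49957155  0.50039892 -0.50038618]
```

```bash
python3 -m inch '[[0,-1.7,-1.7,0],[0,-3,-3,0],[0,-3.5,-3.5,0],[0,-3.5,-3.5,0],[0,-3,-3,0]]'; python3 -m inch '[[0,-1.7,-1.7,0.08],[0,-0.6,-1.0,0.15],[0,0,0,0.15],[0,0,0,0.15],[0,0,0,0.15]]' 7.2;python3 -m inch '[[0,0,0,0.15],[0,0,0,0.15],[0,0,0,0.05],[0,0,0,0],[0,0,0,0]]'
python3 - <<'E'
from plant import manip
import cv2
c=manip.calibration("wrist"); print(manip.get_obs())
import pickle; pickle.dump(c,open("cw.pkl","wb"))
cv2.imwrite("pics/c_wrist.png",manip.read_camera("wrist"))
E
```

```text
time_s: 0.65
tool_pos: [0.5258, 0.1488, 0.2311]
eef_rot: [0.5, 0.5, 0.501, -0.5]
contact_force: [-0.3, 1.5, 0.3]
grip_width: 0.0854
time_s: 1.15
tool_pos: [0.5055, 0.1745, 0.2311]
eef_rot: [-0.303, -0.639, -0.303, 0.639]
contact_force: [-0.5, -0.1, 0.2]
grip_width: 0.0722
time_s: 1.65
tool_pos: [0.5057, 0.1745, 0.2312]
eef_rot: [-0.189, -0.681, -0.189, 0.681]
contact_force: [-0.1, -0.5, 0.3]
grip_width: 0.0719
{'time_s': 1.65, 'qpos': array([-0.42127848,  0.24054151,  0.01211143,  1.86724458, -0.00336826,
        1.03409345, -1.43650128]), 'qvel': array([ 0.00369463,  0.00024263, -0.00247826, -0.00061286, -0.00148665,
       -0.00029592, -0.00229442]), 'tau': array([-6.73912489e-02, -3.68340075e+01,  3.94334374e-01, -2.24929905e+01,
        1.06179522e-02,  2.08638623e-03, -1.15010573e-02]), 'tool_pos': array([0.50566756, 0.17448537, 0.23119313]), 'eef_rot': array([-0.18932864, -0.68119757, -0.18930916,  0.68138578]), 'contact_force': array([-0.14336343, -0.48511141,  0.33525353]), 'ft_torque': array([ 0.03311238,  0.05746221, -0.02065513]), 'grip_width': 0.07193376562951728}
```

View pics/c_wrist.png

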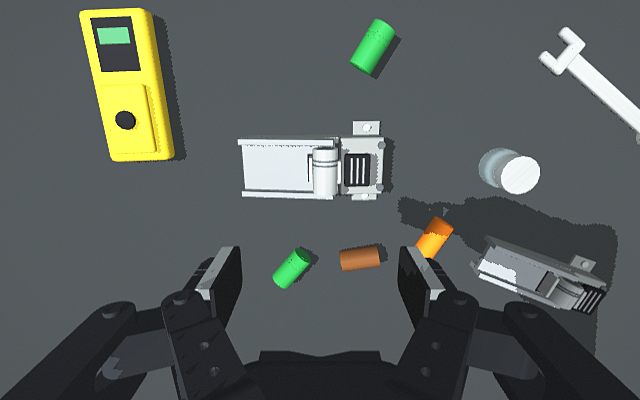

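```bash
python3 - <<'E'
import cv2
a=cv2.imread("pics/c_wrist.png")[115:205,230:400]
cv2.imwrite("pics/c2.png",cv2.resize(a,None,fx=4.5,fy=4.5,interpolation=cv2.INTER_CUBIC))
E
```

```text
(no output)
```

View pics/c2.png

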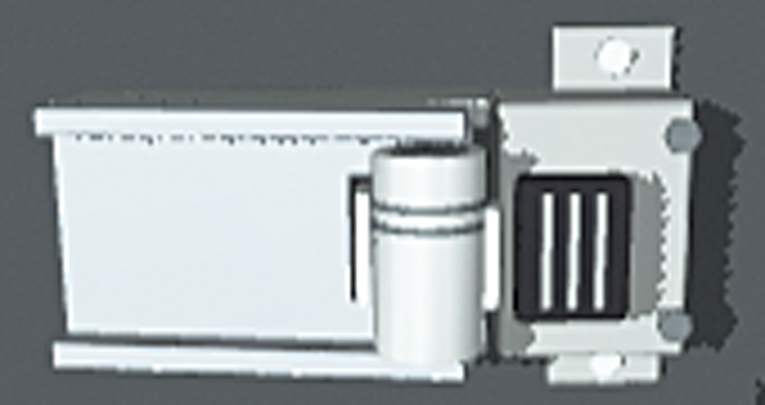

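```bash
python3 - <<'E'
from h import *
import pickle
from scipy.spatial.transform import Rotation as Ro
from scipy.optimize import least_squares
c=pickle.load(open("cw.pkl","rb"))
f=lambda u,v:np.array((230+u/4.5,115+v/4.5))
print("cam",-np.array(c["R"]).T@c["t"])
W=lambda x:0.036-(x*1e-3+.015)*np.tan(np.radians(8))+.010
P=[]
for n,u,v,z in (("keyUL",517,176,.0505),("keyUR",630,175,.0505),("keyLR",630,318,.0505),("keyLL",516,320,.0505),("eU",35,108,.0335),("eUi",37,134,.0335),("eLi",54,341,.0335),("eLo",56,368,.0335)):
    p=ray(c,f(u,v),z);P.append(p);print(n,p.round(4))
P=np.array(P);k=P[:4].mean(0);e=P[4:].mean(0)
print("key",k,"end",e,"len",np.linalg.norm((e-k)[:2]))
d=(e-k)[:2];d/=np.linalg.norm(d);print("yaw",np.degrees(np.arctan2(d[1],d[0])))
tgt=k[:2]+d*.0425
q=manip.get_obs();R=Ro.from_quat(np.roll(q["eef_rot"],-1)).as_matrix()
print(R.round(4)); ty=R[:2,1]; print("tool y yaw",np.degrees(np.arctan2(ty[1],ty[0])))
D=np.array([*(tgt-q["tool_pos"][:2]),0]);print("tgt",tgt,"tool delta",R.T@D, "grip",q["grip_width"])
cs=manip.calibration("side");print(proj(cs,k))
E
```

```text
cam [0.56829262 0.21271171 0.3729975 ]
keyUL [0.5343 0.1627 0.0505]
keyUR [0.5474 0.1414 0.0505]
keyLR [0.5201 0.1233 0.0505]
keyLL [0.5063 0.1452 0.0505]
eU [0.4887 0.2631 0.0335]
eUi [0.4837 0.26   0.0335]
eLi [0.4414 0.234  0.0335]
eLo [0.4356 0.2304 0.0335]
key [0.52702533 0.14314063 0.0505    ] end [0.46234018 0.24688238 0.0335    ] len 0.12225596527218482
yaw 121.94440122497663
[[-2.000e-04  5.158e-01 -8.567e-01]
 [-1.000e-04 -8.567e-01 -5.158e-01]
 [-1.000e+00 -0.000e+00  2.000e-04]]
tool y yaw -58.951714981342825
tgt [0.50453875 0.17920451] tool delta [-5.24132654e-08 -4.65199320e-03 -1.42313983e-03] grip 0.07192715337671987
[269.19772164 195.07888471]
```

```bash
python3 -m inch '[[1,-0.45,-0.1,-0.015],[3,0,0,0],[4,0,0,0],[3.2,0,0,0],[1.8,0,0,0]]';python3 -m inch '[[0,0,0,0],[0,0,0,0],[0,0,0,0]]'
python3 - <<'E'
from plant import manip
import cv2,pickle
c=manip.calibration("wrist"); print(manip.get_obs()["tool_pos"])
pickle.dump(c,open("cw2.pkl","wb"))
cv2.imwrite("pics/d_wrist.png",manip.read_camera("wrist"))
a=manip.read_camera("side")[130:230,190:330]
cv2.imwrite("pics/d_side.png",cv2.resize(a,None,fx=5,fy=5,interpolation=cv2.INTER_CUBIC))
E
```

```text
time_s: 2.2
tool_pos: [0.5023, 0.1784, 0.098]
eef_rot: [-0.195, -0.678, -0.194, 0.682]
contact_force: [0.5, -0.3, 0.8]
grip_width: 0.0721
time_s: 2.5
tool_pos: [0.5053, 0.1794, 0.1025]
eef_rot: [0.194, 0.681, 0.194, -0.679]
contact_force: [0.2, 0.3, -0.1]
grip_width: 0.0721
[0.50528009 0.17935255 0.10247015]
```

View pics/d_wrist.png

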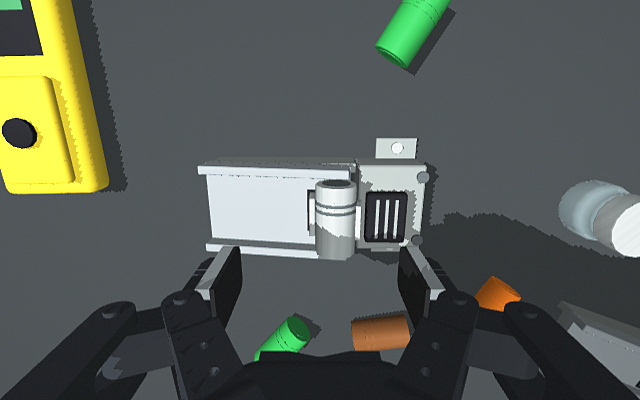

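View pics/d_side.png

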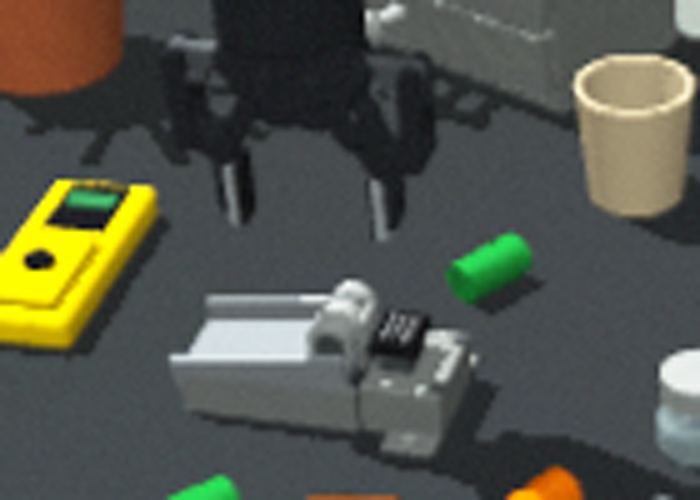

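```bash
python3 - <<'E'
import cv2
a=cv2.imread("pics/d_wrist.png")[150:330,180:450]
cv2.imwrite("pics/d2.png",cv2.resize(a,None,fx=2.9,fy=2.9,interpolation=cv2.INTER_CUBIC))
E
python3 - <<'E'
from h import *
import pickle
c=pickle.load(open("cw2.pkl","rb"))
from scipy.spatial.transform import Rotation as Ro
q=manip.get_obs();R=Ro.from_quat(np.roll(q["eef_rot"],-1)).as_matrix();T=q["tool_pos"]
k=np.array([0.52702533,0.14314063,.0505])
print("key proj",proj(c,k))
print("key in tool",(R.T@(k-T)*1e3).round(1),"yaw",np.degrees(np.arctan2(R[1,1],R[0,1])))
# tool-frame projection of candidates
for tx in (0,-4,-8,-12,-20):
  for tz in (-11,11):
    print(tx,tz,[proj(c,T+R@np.array([tx,s*36,tz])*1e-3).round(0) for s in(-1,1)])
E
```

```text
key proj [386.73805561 218.60654834]
key in tool [52.1 42.2  0.7] yaw -58.14500602251701
0 -11 [array([244., 235.]), array([397., 235.])]
0 11 [array([247., 276.]), array([394., 276.])]
-4 -11 [array([242., 238.]), array([399., 238.])]
-4 11 [array([245., 281.]), array([396., 281.])]
-8 -11 [array([240., 242.]), array([401., 242.])]
-8 11 [array([243., 285.]), array([398., 285.])]
-12 -11 [array([238., 246.]), array([403., 246.])]
-12 11 [array([241., 290.]), array([400., 290.])]
-20 -11 [array([233., 255.]), array([408., 255.])]
-20 11 [array([237., 301.]), array([404., 301.])]
```

View pics/d2.png

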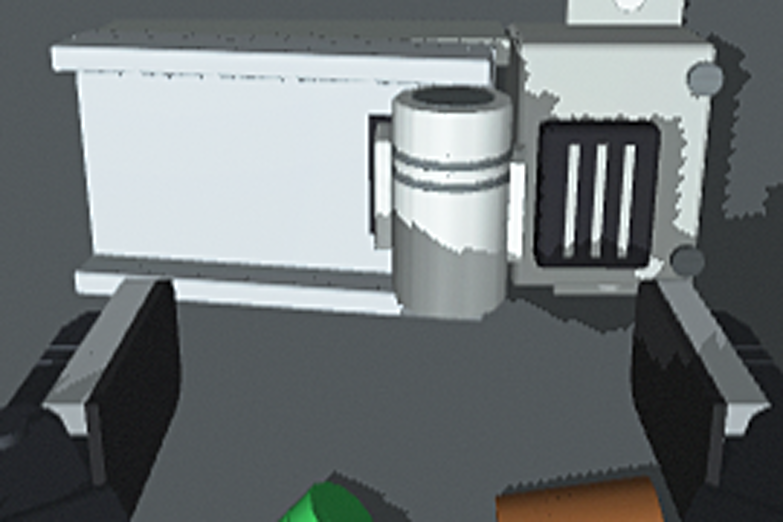

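```bash
python3 -m inch '[[1,0.1,0,0],[2,0,0,0],[1.6,0,0,0],[0.6,0,0,0],[0,0,0,0]]';python3 -m inch '[[0,0,0,0],[0,0,0,0],[0,0,0,0]]'
python3 - <<'E'
from h import *
import cv2,pickle
from scipy.spatial.transform import Rotation as Ro
c=manip.calibration("wrist"); q=manip.get_obs();R=Ro.from_quat(np.roll(q["eef_rot"],-1)).as_matrix();T=q["tool_pos"]
k=np.array([0.52702533,0.14314063,.0505]);print(T,"key in tool",(R.T@(k-T)*1e3).round(1),proj(c,k))
cv2.imwrite("pics/e_wrist.png",manip.read_camera("wrist"))
a=manip.read_camera("side")[140:240,190:330]
cv2.imwrite("pics/e_side.png",cv2.resize(a,None,fx=5,fy=5,interpolation=cv2.INTER_CUBIC))
E
```

```text
time_s: 3.1
tool_pos: [0.5044, 0.1777, 0.0485]
eef_rot: [-0.194, -0.679, -0.194, 0.681]
contact_force: [-0.5, 0.3, -0.2]
grip_width: 0.0721
time_s: 3.4
tool_pos: [0.5054, 0.1782, 0.0501]
eef_rot: [0.194, 0.681, 0.194, -0.679]
contact_force: [0.3, -0.0, 0.1]
grip_width: 0.0716
[0.50543426 0.17821817 0.05005178] key in tool [-0.4 41.2  0.2] [406.24510855 256.56967578]
```

View pics/e_wrist.png

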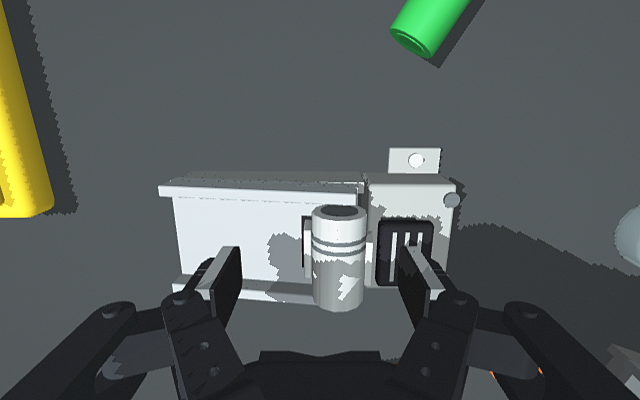

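View pics/e_side.png

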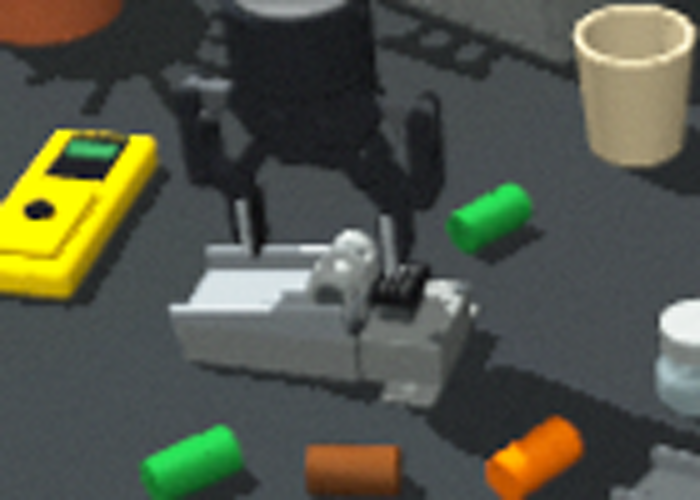

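```bash
python3 -m inch '[[0.4,0,-0.15,0],[0.4,0,0,0],[0,0,0,0]]'; python3 -m inch '[[0,0,0,0],[0.2,0,0,0],[0.1,0,0,0],[0,0,0,0],[0,0,0,0]]'
```

```text
time_s: 3.8
tool_pos: [0.5062, 0.1789, 0.0408]
eef_rot: [-0.194, -0.68, -0.194, 0.68]
contact_force: [0.0, 0.6, 0.2]
grip_width: 0.0717
time_s: 4.3
tool_pos: [0.5061, 0.1788, 0.0383]
eef_rot: [-0.194, -0.68, -0.194, 0.68]
contact_force: [0.1, -0.8, -0.0]
grip_width: 0.0717
```

```bash
python3 -m inch '[[0.3,0,0,0],[0.4,0,0,0],[0.5,0,0,0],[0.2,0,0,0],[0,0,0,0]]'; python3 -m inch '[[0,0,0,0],[0,0,0,0]]'
python3 - <<'E'
from h import *
import cv2
cv2.imwrite("pics/f_wrist.png",manip.read_camera("wrist"))
E
```

```text
time_s: 4.8
tool_pos: [0.5065, 0.1787, 0.0257]
eef_rot: [0.194, 0.68, 0.194, -0.68]
contact_force: [-4.9, -1.3, 16.8]
grip_width: 0.0716
time_s: 5.0
tool_pos: [0.5065, 0.1787, 0.0257]
eef_rot: [0.194, 0.68, 0.194, -0.68]
contact_force: [-4.4, -1.3, 16.1]
grip_width: 0.0722
```

View pics/f_wrist.png

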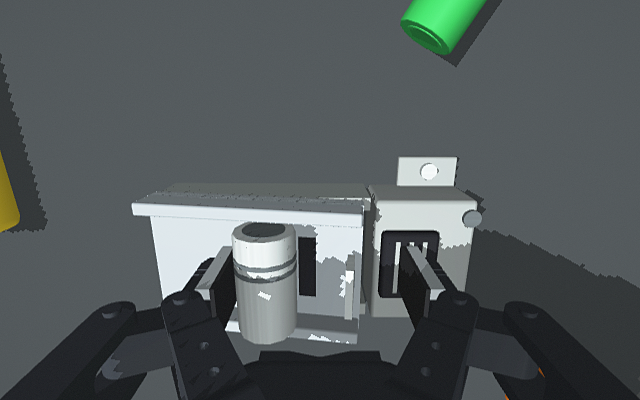

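```bash

python3 - <<'E'
from h import *
import cv2
from scipy.spatial.transform import Rotation as Ro
for i in range(3):
    q=manip.get_obs();R=Ro.from_quat(np.roll(q["eef_rot"],-1)).as_matrix()
    print(q["tool_pos"].round(4),"F tool",(R.T@q["contact_force"]).round(2),"M tool",(R.T@q["ft_torque"]).round(3),q["ft_torque"].round(3))
    a=manip.read_camera("side") if i==0 else manip.read_camera("scene") if i==1 else a
    if i<2: 
        b=a[160:240,200:310] if i==0 else a[130:240,280:420]
        cv2.imwrite(f"pics/g{i}.png",cv2.resize(b,None,fx=5.5,fy=5.4,interpolation=cv2.INTER_CUBIC))
w=cv2.imread("pics/f_wrist.png")[180:350,180:480]
cv2.imwrite("pics/g2.png",cv2.resize(w,None,fx=2.6,fy=2.6,interpolation=cv2.INTER_CUBIC))
E
```

```text
[0.5065 0.1787 0.0257] F tool [-16.67  -1.12   4.46] M tool [ 0.213 -0.975  0.321] [-0.786  0.659 -0.213]
[0.5065 0.1787 0.0257] F tool [-16.82  -1.43   4.43] M tool [ 0.136 -0.972  0.424] [-0.872  0.603 -0.136]
[0.5065 0.1787 0.0257] F tool [-17.09  -2.2    4.87] M tool [ 0.186 -0.954  0.405] [-0.847  0.597 -0.187]
```

View pics/g0.png

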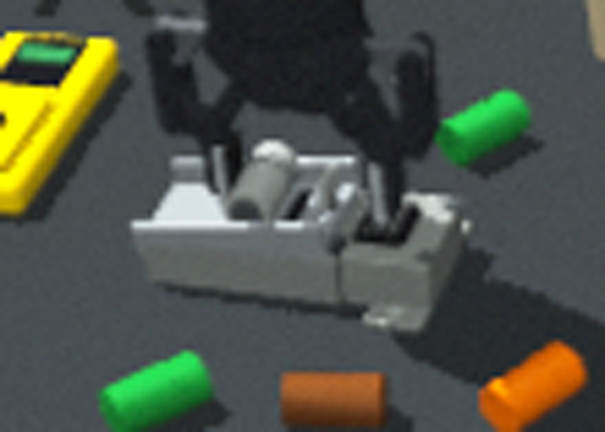

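View pics/g2.png

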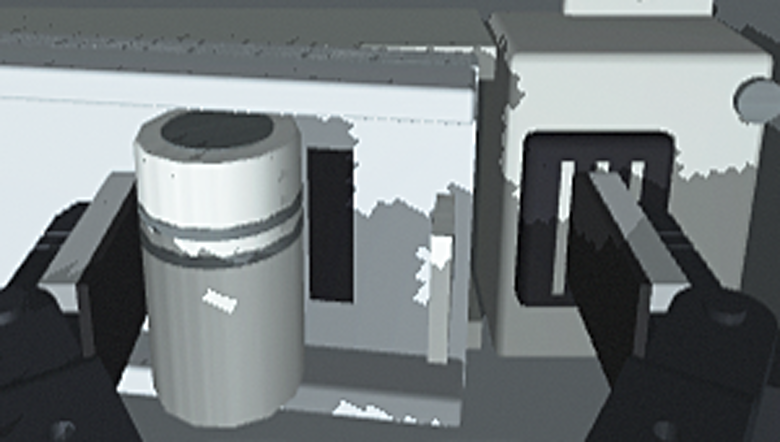

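```bash
python3 -m inch '[[0,0,0,0],[0,0,0,0],[0,0,0,0],[0,0,0,0],[0,0,0,0]]'
python3 - <<'E'
from h import *
import cv2
a=manip.read_camera("wrist");cv2.imwrite("pics/h.png",a)
b=cv2.imread("pics/f_wrist.png");d=np.abs(a.astype(int)-b).max(2);print((d>40).sum(),(d[200:350,130:310]>40).sum())
print(manip.get_obs()["contact_force"],manip.get_obs()["time_s"])
print(manip.job_done())
E
```

```text
time_s: 5.65
tool_pos: [0.5065, 0.1787, 0.0257]
eef_rot: [0.194, 0.68, 0.194, -0.68]
contact_force: [-5.0, -0.6, 16.8]
grip_width: 0.0721
13 4
[-4.95435128 -1.79694213 17.16447856] 5.7
the job is handed in; nothing more can be done
None
```

View pics/h.png

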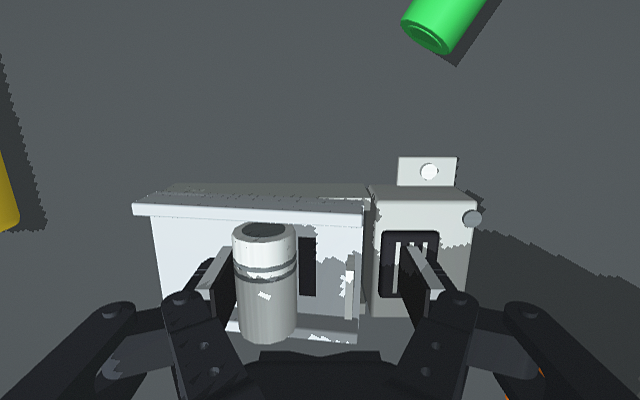

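I pressed the deep rack's key down with one fingertip. The deep socket popped past the gate and is trapped in the chute against the other finger. I handed the job in at 5.7 s with the arm still holding that pose.

- **Socket:** the last wrist picture shows it at about (265, 283), touching the left finger. It matches the picture taken 0.65 s earlier except for 13 stray pixels, so it is at rest.
- **Key:** I could not read the key's travel directly. I take it as fully down because the upward force is a steady 17 N, against the 4 N its spring needs. The measured moment puts that force at the key finger, and the gate has sunk out of sight.
- **Height mismatch:** I estimated the fingertip at about 36.7 mm, but the key's top fully down should be at 34.5 mm. My tip height is only good to about 2 mm, so I went by the force.
- **Side force:** about 4.5 N of sideways force remains across the chute. I think it is friction on the key and left it.
- **Camera disagreement:** the first side-view estimate of the key was about 6 mm off the wrist-camera one. I used the wrist camera.
- **Other items:** I didn't go near the other rack or the rest of the bench, and saw no contact with anything else in the pictures I took.

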